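Snap the red crate tag shut with the bench pliers

ROBOT

A 7-joint arm with a two-finger parallel gripper is mounted at the origin on the work surface. World frame = base frame: x ahead of the robot, y to its left, z up, the work surface at z = 0. Lengths are in mm, angles in rad, forces in N, time in s.
With the tool pointing down it reaches from about 425 to 825 mm from the base axis. Payload 3.6 kg.
Tool frame: the origin (TCP) lies midway between the tips of the shut fingers; the grasp point (between the pads) lies 19 mm behind it (grip_point_offset is the z of the grasp point in the tool frame, in mm); z points along the fingers, y is the direction in which the jaws open and shut (so a half turn about z gives the same grasp; the last joint's range is limited). The gripper opens to 85 mm and grips with 20 to 120 N. Pads are 22 mm wide; open, the fingers measure 114 mm over their backs; the gripper's body (76 mm by 85 mm) begins 54 mm behind the grasp point. The pads swing forward as they close: fully open they stand 13 mm farther back than shut.
Start: joints at [-1.167, 0.615, -0.013, 1.423, 0.008, 1.103, -0.04], TCP at [270.812, 590.867, 231.297] pointing down, gripper open.
Joint ranges: [-3.12, 3.12], [-0.3, 2.06], [-1.34, 1.32], [0.26, 2.42], [-1.36, 4.5], [0.01, 1.98], [-2.84, 2.84]. Speed limits (rad/s): [2.79, 2.79, 3.14, 3.14, 3.14, 3.14, 3.14].

INTERFACE

Orientations are given as [roll, pitch, yaw] about the fixed x, y, z axes, in that order (R = Rz(yaw) Ry(pitch) Rx(roll)).
In Python, from rig import read_state, get_image, finish_job, grip_point_offset gives the robot as it stands. The module is installed in compiled form; this text tells all that it offers.
- The arm moves only by the shell command python3 -m crank 'ROWS' [OPENING] [FORCE]. ROWS is JSON, a list of rows, each a list of 4 numbers: the shift along the tool's x, y, z in mm, then the turn about the tool's z in rad. A call has 1 to 12 rows; each row is the pose to reach, as a shift and turn from the pose commanded when the call began, along the tool's axes at that moment; what a row does not reach only later rows make up. A row lasts 1/12 s, in which the tool goes at most 41.7 mm and 7.16 degrees, less where a joint would pass 70% of its speed; a pose out of reach is approached as far as the arm can. A call with a gripper value outside its range is refused whole. OPENING is the closure, from 0 (fully open) to 1 (shut), set as the call begins (- or left out, the last holds). The fingers move at their own pace and stop on an object; FORCE is the grip in N (left out, the last holds). Time passes only in rows, so rows that repeat a pose let the fingers close. It gives the time, the measured TCP pose, the force and the opening at its end, in the units of the state.
- read_state(): the state, without advancing time (a new reading comes with each control period).
- get_image(name): name is "scene" or "top" or "wrist"; returns a dict with "color" (480x640x3 uint8, red, green, blue), "z_map" (480x640 float32, mm along the optical axis (not along the pixel's ray), 0 where there is no reading), "intrinsics" (3x3 intrinsics, pixels), "k1" (the pictures are not rectified: a ray, as slopes to the right and down, at radius r is drawn at 1 + k1 r^2 times it, then the intrinsics apply), "R" (3x3) and "t" (3): a world point X has camera coordinates R X + t. Camera axes: x right, y down, z forward; pixel columns grow to the right and rows downward; lengths in mm; the calibration is good to about 2 mm. A picture is of the moment at which its call begins.
- finish_job(): hands the job in, once; it reports no verdict.
The state is a dict: "time_s": time; "q": joint angles; "joint_vel": joint speeds; "joint_efforts": joint torques, N m; "tool_pos": TCP position; "tcp_rot": TCP orientation; "force": force on the tool from outside, world axes, zero at the start; "ft_torque": the same for the moment, N m; "finger_gap": opening from 0.0 (shut) to 1.0 (fully open).
Only numpy, scipy, OpenCV 4.12 (cv2) and the standard library are available. Lean on these libraries where they do the work, as an engineer would, in place of code of your own. Each camera call takes 0.05 s, during which the arm holds its last target.

TASK

Two bench-held snap pliers stand on the kitchen table, one loaded with a red crate tag and one with a green one. Press the pliers holding the red tag fully closed so that its snap button clicks home, then let the handle spring open again; leave the green tag's button unsnapped.

Things in the scene. Friction and masses are not known exactly. Their poses are not given: they have to be found in the camera images.
- red_pad (a point): Centre of the top of the yellow thumb pad (36 x 34 mm) at the free near end of the upper handle of the pliers with the red tag (46 x 84 mm, sticking out both sides of the jaw). 97 mm above the table when open, 57 mm when closed; it moves with the handle. x points along the handle to its hinge (160 mm away, 52 mm above the table), z out of the pad (0.24 rad off vertical when open).
- red_handle (a joint): Angle of that upper handle, rad: 0 sprung open, grows as the pad is pressed down, 0.25 at the solid stop (pad 40 mm lower). At the pad 1 to 3 N swing it and about 7 N takes it through the click, after which it yields again before the stop; a spring lifts it again. The pliers stand on a fixed base plate, 210 x 80 mm.
- red_snap (a joint): Travel of the red snap button (red disc 26 mm across on the red tag, under the upper jaw), m: 0 loose on its stud, 0.006 snapped home. Past half-way it clicks down by itself and stays. The jaw meets it at a handle angle of about 0.13 rad.
- green_snap (a joint): The same for the green snap button of the other, otherwise identical pliers with the green tag, which stays loose.

How it is judged:
By the outcome, as a careful person would: the job done as asked, in the order asked, and still so for the second after the job is handed in, with the robot touching nothing.
It also fails if it takes over 26 s, if anything falls off the work surface, if the arm or the gripper's body presses on something with over 40 N, if the wrist force passes 120 N, or if a joint passes its speed limit or range.

## Working session

There is one attempt and no reset: what is moved stays moved. The work goes in short steps, Python scripts to look and compute and a shell command to move; the robot and the scene stay as the last step left them, time stands still between calls to the robot, and variables do not carry over. Pictures are saved under pics/ and viewed, and the job is handed in when it is done.

```bash
mkdir -p pics
cat > h.py <<'E'
import numpy as np,cv2
from rig import *
def save(im,n): cv2.imwrite(f'pics/{n}.png',im['color'][:,:,::-1])
def pts(im,us,vs):
    K=np.array(im['intrinsics'],float);k=im['k1']
    us=np.asarray(us);vs=np.asarray(vs)
    p=cv2.undistortPoints(np.stack([us,vs],1).astype(float).reshape(-1,1,2),K,np.array([k,0,0,0,0.])).reshape(-1,2)
    z=im['z_map'][vs.astype(int),us.astype(int)]
    c=np.c_[p*z[:,None],z]
    return (c-np.array(im['t']).ravel())@np.array(im['R']), p
E
python3 - <<'E'
from h import *
s=read_state();print(s);print(grip_point_offset)
for n in['scene','top']:
    im=get_image(n);save(im,n+'0');np.save(f'/tmp/{n}.npy',im,allow_pickle=True);print(n,im['R'],im['t'],im['k1'],im['intrinsics'])
E
```

```text
{'time_s': 0.0, 'q': array([-1.16749576,  0.61590833, -0.01263575,  1.42494382,  0.00811501,
        1.10339216, -0.04040372]), 'joint_vel': array([ 1.68342992e-03, -1.14651369e-03, -6.33205371e-04,  1.00019047e-03,
        3.22466909e-04,  2.46441675e-04, -4.72732585e-05]), 'joint_efforts': array([ 4.01039333e-04, -4.69216061e+01,  2.59108068e-01, -1.71027249e+01,
        9.99337732e-03,  9.61525308e-03,  1.17381635e-06]), 'tool_pos': array([270.50818393, 590.17622631, 230.13028134]), 'tcp_rot': array([-3.13899169e+00,  4.05961820e-05,  2.71187788e+00]), 'force': array([-0.03252867, -0.24207871,  0.20528779]), 'ft_torque': array([ 0.06202685,  0.00607661, -0.03450968]), 'finger_gap': 1.0010515561036049}
-18.700000000000003
scene [[ 0.20759211  0.97815135 -0.01120034]
 [ 0.60322888 -0.13701947 -0.78571024]
 [-0.7700782   0.15635087 -0.61849331]] [-103.28800808 -274.12833077 1336.09059214] -0.03806153608562504 [[498.68001969   0.         315.08983735]
 [  0.         498.68001969 231.97396942]
 [  0.           0.           1.        ]]
top [[ 2.11703233e-02 -9.99760763e-01  5.49859360e-03]
 [-9.72500432e-01 -2.18683509e-02 -2.31872130e-01]
 [ 2.31936902e-01 -4.38576716e-04 -9.72730734e-01]] [-16.11563879 591.44839699 774.99161236] -0.03779753532606406 [[498.35311696   0.         318.97457375]
 [  0.         498.35311696 235.42606377]
 [  0.           0.           1.        ]]
```

View pics/scene0.png

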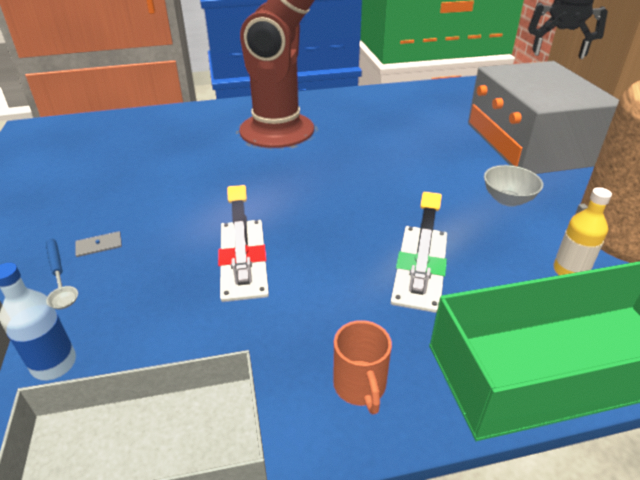

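View pics/top0.png

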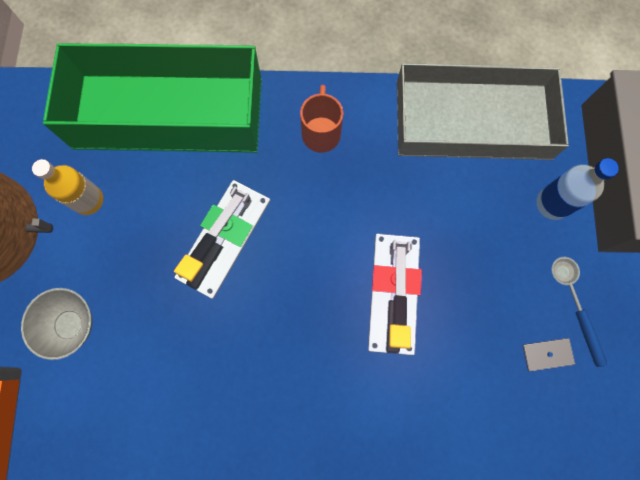

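The top view shows the red pliers' yellow pad at about (400,337) and the green pliers' at (188,268). The scene view shows the red pad at about (237,193). Next I'll locate them.

```bash
cat > m.py <<'E'
from h import *
def pads(im,n):
    hsv=cv2.cvtColor(im['color'],cv2.COLOR_RGB2HSV)
    m=cv2.inRange(hsv,(20,150,120),(32,255,255))
    N,l,st,c=cv2.connectedComponentsWithStats(m)
    for i in range(1,N):
        if st[i,4]<100: continue
        v,u=np.nonzero(cv2.erode((l==i).astype(np.uint8),np.ones((3,3))))
        X,_=pts(im,u,v)
        ok=im['z_map'][v,u]>0;X=X[ok]
        top=X[X[:,2]>np.percentile(X[:,2],50)-12]
        print(n,st[i],c[i].round(1),'med',np.median(top,0).round(1),'min',top.min(0).round(),'max',top.max(0).round())
if __name__=='__main__':
    for n in['scene','top']:
        im=np.load(f'/tmp/{n}.npy',allow_pickle=True).item();pads(im,n)
        hsv=cv2.cvtColor(im['color'],cv2.COLOR_RGB2HSV)
        m=cv2.inRange(hsv,(0,0,190),(180,40,255)) if n=='top' else None
        if m is not None:
            N,l,st,c=cv2.connectedComponentsWithStats(cv2.morphologyEx(m,cv2.MORPH_CLOSE,np.ones((3,3))))
            for i in range(1,N):
                if st[i,4]>150:print('white',st[i],c[i])
        # hinge/handle axis: pixel on hinge
        if n=='top':
            X,_=pts(im,[400,402,400,401,402],[337,250,300,270,242]);print(X.round(1))
            # obstacles height between
            v,u=np.mgrid[0:480:4,0:640:4];X,_=pts(im,u.ravel(),v.ravel())
            for y0 in range(-200,650,50):
                k=(abs(X[:,1]-y0)<25)&(X[:,0]>250)&(X[:,0]<750);print(y0,X[k,2].max().round() if k.any() else None, X[k][X[k,2].argmax()].round() if k.any() else None)
E
python3 m.py
```

```text
scene [421 193  19  17 245] [430.4 201. ] med [532.1 206.7  95.9] min [516. 189.  90.] max [552. 223. 101.]
scene [ 567  201   41   45 1263] [588.6 225.7] med [680.4 420.8 117.3] min [652. 402. 101.] max [698. 448. 151.]
scene [555 261  17  14 101] [560.6 269.3] med [675.3 404.3  14.7] min [663. 402.   7.] max [686. 410.  19.]
top [  44  166   40   36 1043] [ 64.5 183.8] med [657.8 420.3 117.7] min [637. 402. 103.] max [690. 451. 149.]
top [174 255  29  26 434] [188.1 267.3] med [527.6 207.   96.4] min [508. 188.  90.] max [546. 226. 102.]
top [390 324  20  24 433] [399.5 335.9] med [ 425.9 -132.7   96.3] min [ 411. -147.   91.] max [ 442. -119.  103.]
white [ 128   17   87   27 1044] [175.63122605  34.33333333]
white [ 532   26  108   53 2488] [587.60972669  55.64549839]
white [ 405   85  129   58 3282] [465.46191347 121.58683729]
white [ 32 159  18  17 233] [ 40.51072961 167.21459227]
white [ 188  181   82  117 2475] [229.12646465 232.63030303]
white [ 369  234   50  121 2954] [392.88287068 289.        ]
[[ 424.3 -133.6   97.1]
 [ 571.9 -145.6   58.4]
 [ 484.  -137.1   80.9]
 [ 536.1 -142.2   65.3]
 [ 587.4 -146.9   52.2]]
-200 32.0 [ 532. -181.   32.]
-150 101.0 [ 413. -127.  101.]
-100 99.0 [ 413. -121.   99.]
-50 4.0 [393. -44.   4.]
0 891.0 [396.  -3. 891.]
50 5.0 [337.  65.   5.]
100 57.0 [663. 123.  57.]
150 81.0 [570. 175.  81.]
200 101.0 [519. 225. 101.]
250 101.0 [525. 225. 101.]
300 5.0 [253. 297.   5.]
350 5.0 [330. 360.   5.]
400 169.0 [673. 421. 169.]
450 171.0 [665. 425. 171.]
500 134.0 [617. 510. 134.]
550 117.0 [663. 529. 117.]
600 1.0 [720. 596.   1.]
```

```bash
python3 -m crank '[[-30,-23,0,0],[-62,-48,0,0],[-95,-74,0,0],[-128,-99,0,0],[-161,-125,0,0],[-194,-150,0,0],[-227,-176,0,0],[-260,-201,0,0],[-293,-227,0,0],[-326,-252,0,0],[-359,-278,0,0],[-392,-304,0,0]]' 1 40
cat > go.py <<'E'
import sys
from h import *
from scipy.spatial.transform import Rotation as Rn
s=read_state();t=np.array(list(map(float,sys.argv[1:4])))
print(s['time_s'],s['tool_pos'].round(1),s['tcp_rot'].round(3),s['force'].round(1),s['q'].round(2),s['finger_gap'])
print('tool delta',(Rn.from_euler('xyz',s['tcp_rot']).inv().apply(t-s['tool_pos'])).round(1))
E
python3 go.py 429 -133 150
```

```text
time_s: 1.1
tool_pos: [500.4, 150.1, 231.1]
tcp_rot: [-3.141, -0.001, 2.712]
force: [0.4, -0.3, 0.2]
finger_gap: -0.001
1.1 [500.4 150.1 231.1] [-3.141e+00 -1.000e-03  2.712e+00] [ 0.4 -0.3  0.2] [-0.36  0.42  0.04  1.79 -0.02  0.93  0.83] -0.0010325082200585676
tool delta [ -53.1 -287.1   81.2]
```

```bash
python3 -m crank '[[-5,-25,7,0],[-10,-55,16,0],[-16,-86,25,0],[-22,-118,34,0],[-28,-150,43,0],[-34,-182,52,0],[-40,-214,61,0],[-46,-245,70,0],[-50,-270,76,0],[-53,-287,81,0],[-53,-287,81,0],[-53,-287,81,0]]'
python3 go.py 429 -133 150
python3 - <<'E'
from h import *
import m
for n in['scene','wrist']:
    im=get_image(n);save(im,n+'1');m.pads(im,n)
E
```

```text
time_s: 2.1
tool_pos: [428.1, -131.5, 150.0]
tcp_rot: [-3.141, -0.001, 2.709]
force: [0.7, 0.0, 0.1]
finger_gap: -0.001
2.1 [ 428.1 -131.5  150. ] [-3.141e+00 -1.000e-03  2.709e+00] [0.7 0.  0.1] [ 0.2   0.43  0.06  2.08 -0.04  0.63  1.43] -0.0011681405742517738
tool delta [-1.4 -1.  -0. ]
scene [421 193  19  17 230] [430.5 200.9] med [528.8 209.6  97. ] min [518. 190.  90.] max [549. 223. 100.]
scene [ 567  201   41   45 1260] [588.6 225.7] med [680.5 420.9 117.4] min [652. 402. 100.] max [699. 449. 150.]
scene [555 261  17  14 100] [560.6 269.2] med [674.1 404.9  14.6] min [663. 402.   7.] max [685. 409.  20.]
```

```bash
python3 -c "
import cv2,numpy as np
a=cv2.imread('pics/scene1.png')[120:320,140:400];b=cv2.imread('pics/wrist1.png')
cv2.imwrite('pics/c1.png',np.hstack([cv2.resize(a,(400,300)),cv2.resize(b,(400,300))]))"
```

```text
(no output)
```

View pics/c1.png

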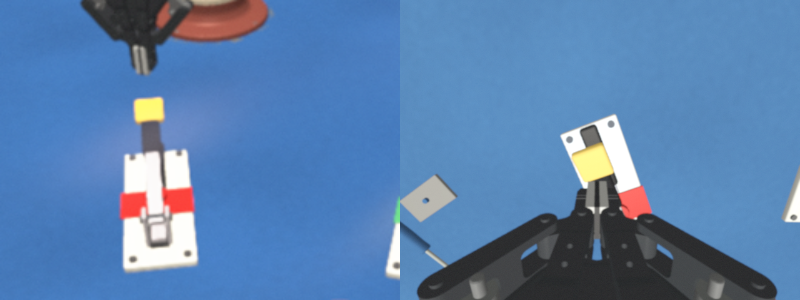

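Left: the closed fingers hang above and behind the yellow pad in the scene view. Right: the wrist view has the pad at about (590,163) in the composite, so (304,260) in the original image, with the fingertips just below it. I'll check the pad position from both views.

Run:
```python
from h import *
for n,r,lo in(('wrist',(270,340,220,300),(20,60,120)),('scene',(215,260,170,205),(18,120,100))):
    im=get_image(n);hsv=cv2.cvtColor(im['color'],cv2.COLOR_RGB2HSV)
    m=cv2.inRange(hsv,lo,(35,255,255));k=np.zeros_like(m);k[r[2]:r[3],r[0]:r[1]]=1
    m=cv2.erode((m*k>0).astype(np.uint8),np.ones((3,3)));v,u=np.nonzero(m)
    X,_=pts(im,u,v);X=X[im['z_map'][v,u]>0]
    X=X[X[:,2]>86]
    print(n,len(X),u.mean(),v.mean(),np.median(X,0).round(1),X.min(0).round(1),X.max(0).round(1),np.array(im['R']).round(2).tolist())
```

```text
wrist 2566 307.36017113963436 259.8988720342279 [ 422.8 -131.9   96.9] [ 407.  -148.8   90.1] [ 443.9 -116.1  101.3] [[0.42, 0.91, 0.0], [0.87, -0.4, 0.3], [0.28, -0.12, -0.95]]
scene 185 236.46808510638297 193.00531914893617 [ 430.6 -133.6   96.4] [ 412.7 -148.3   90.7] [ 445.3 -118.9  100.8] [[0.21, 0.98, -0.01], [0.6, -0.14, -0.79], [-0.77, 0.16, -0.62]]
```

All three views put the pad at about (426,-133,97), directly under the tool at (428,-131.5,150). I'll press down in stages.

```bash
python3 -m crank '[[0,0,12,0],[0,0,26,0],[0,0,40,0],[0,0,49,0],[0,0,55,0],[0,0,60,0],[0,0,64,0],[0,0,68,0],[0,0,70,0],[0,0,70,0]]'
```

```text
time_s: 3.13
tool_pos: [428.6, -130.8, 80.2]
tcp_rot: [3.142, -0.0, 2.712]
force: [0.4, 0.5, 2.5]
finger_gap: -0.004
```

```bash
python3 -m crank '[[0,0,2,0],[0,0,4,0],[0,0,6,0],[0,0,8,0],[0,0,8,0]]'
```

```text
time_s: 3.55
tool_pos: [428.2, -131.0, 72.4]
tcp_rot: [-3.141, -0.001, 2.712]
force: [-0.8, 0.8, 8.0]
finger_gap: 0.002
```

```bash
python3 -m crank '[[0,0,2,0],[0,0,4,0],[0,0,6,0],[0,0,6,0]]'
```

```text
time_s: 3.88
tool_pos: [428.3, -130.9, 65.9]
tcp_rot: [-3.141, -0.001, 2.712]
force: [-1.8, 0.2, 1.3]
finger_gap: -0.002
```

```bash
python3 -m crank '[[0,0,2,0],[0,0,4,0],[0,0,6,0],[0,0,6,0]]'
```

```text
time_s: 4.22
tool_pos: [428.7, -131.0, 59.9]
tcp_rot: [-3.141, -0.0, 2.712]
force: [-1.4, -0.8, 2.5]
finger_gap: -0.001
```

```bash
python3 -m crank '[[0,0,1,0],[0,0,2,0],[0,0,3,0],[0,0,3,0]]'
```

```text
time_s: 4.55
tool_pos: [428.7, -131.0, 57.5]
tcp_rot: [-3.142, 0.0, 2.712]
force: [-1.0, 0.4, 6.6]
finger_gap: 0.004
```

The force peaked at about 8 N and then dropped, which means it clicked. It is now rising again near the stop, so I'll press on to the solid stop.

```bash
python3 -m crank '[[0,0,1,0],[0,0,1.5,0],[0,0,1.5,0]]'
```

```text
time_s: 4.8
tool_pos: [428.7, -131.0, 56.9]
tcp_rot: [3.141, 0.001, 2.712]
force: [-3.4, 0.2, 14.4]
finger_gap: 0.005
```

It's on the solid stop: 14 N with the position barely changing. Lifting straight up now.

```bash
python3 -m crank '[[0,0,-5,0],[0,0,-12,0],[0,0,-20,0],[0,0,-28,0],[0,0,-38,0],[0,0,-55,0],[0,0,-80,0],[0,0,-110,0],[0,0,-140,0],[0,0,-150,0],[0,0,-150,0],[0,0,-150,0]]'
python3 - <<'E'
from h import *
import m
for n in['scene','top','wrist']:
    im=get_image(n);save(im,n+'2')
    if n=='wrist':
        pass
    if n=='scene':
        X,_=pts(im,[236,236,237],[192,193,194]);print(X.round(1))
a=cv2.imread('pics/scene2.png')[170:310,190:290];b=cv2.imread('pics/wrist2.png');c=cv2.imread('pics/scene0.png')[170:310,190:290];d=cv2.imread('pics/scene2.png')[170:310,380:480]
cv2.imwrite('pics/c2.png',np.vstack([np.hstack([cv2.resize(x,(260,364),interpolation=2) for x in(c,a,d)]),cv2.copyMakeBorder(cv2.resize(b,(300,225)),0,0,0,480,0)]))
print(read_state()['tool_pos'],read_state()['force'])
E
```

```text
time_s: 5.8
tool_pos: [428.5, -130.7, 206.2]
tcp_rot: [3.141, 0.001, 2.712]
force: [-0.2, -0.0, -1.1]
finger_gap: 0.003
[[ 428.1 -134.3   97.7]
 [ 427.3 -134.5   95. ]
 [ 434.7 -133.1   97.4]]
[ 427.55746999 -130.54582244  204.5648346 ] [-0.73886293  0.16334082 -0.04438413]
```

View pics/c2.png

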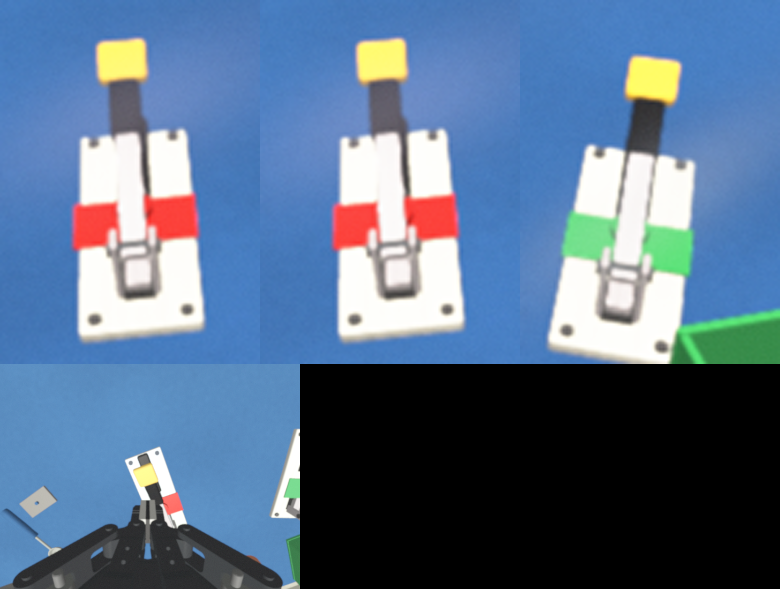

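The red pad is back up at about z = 97 (scene view, around (237,193)), and the green pliers look untouched. I'll compare the button before and after in the top view.

Run:
```python
import cv2,numpy as np
f=lambda n,x,y:cv2.resize(cv2.imread(f'pics/{n}.png')[y-30:y+30,x-35:x+35],(390,300),interpolation=cv2.INTER_CUBIC)
cv2.imwrite('pics/c3.png',np.vstack([np.hstack([f('top0',398,280),f('top2',398,280)]),np.hstack([f('top0',227,225),f('top2',227,225)])]))
```

```text
(no output)
```

View pics/c3.png

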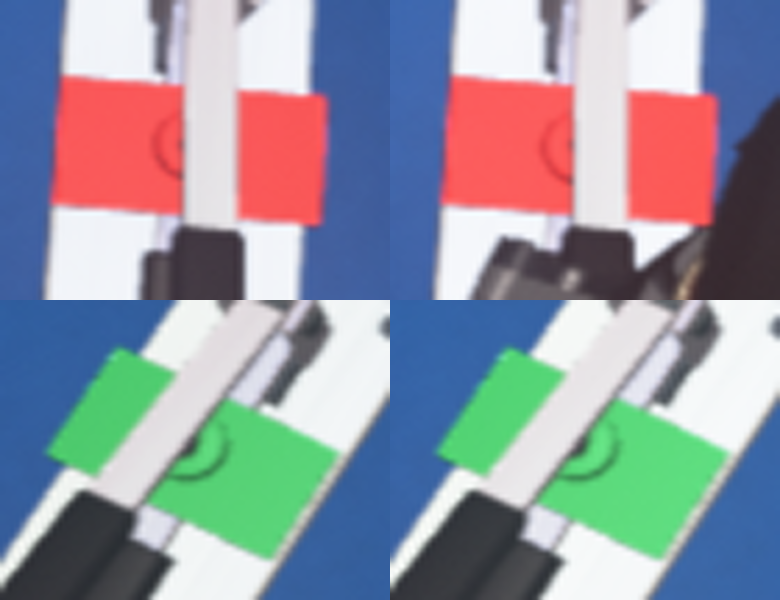

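The red disc's outline, around (560,148) in the composite, looks slightly shifted and thinner after the press, as it would if it sat lower. The green one is unchanged. Handing in.

```bash
python3 -c "
from rig import *
finish_job()"
```

```text
the job is handed in; nothing more can be done
```

I pressed the red-tag pliers fully closed with the shut fingertips, lifted straight off, and handed the job in at about 6 s with the tool clear at z ≈ 205 mm.

- **Click:** the force rose to about 8 N at a tool height of 72 mm and fell to 1.3 N by 66 mm, which fits the button snapping home.
- **Solid stop:** the force then rose to 14 N at 57 mm with almost no further movement, so the handle reached its stop.
- **Handle released:** after the lift, the camera showed the red pad back at about 97 mm, its open height.
- **Button position:** most of the red disc is hidden under the jaw. The before and after top views showed only a slight change there, so the evidence that it snapped is mainly the force readings.
- **Green tag:** the green pliers were never touched, and their button looked the same before and after.
- **Disagreement between views:** the cameras differed by up to about 8 mm on the red pad's position along x, well within the pad's 36 mm. No check failed.

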